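# Counterbalance the lamp boom: spacer, weight and end cap on the rod

### The arm

A 6-joint arm with a two-finger parallel gripper is mounted at the origin on the work surface. World frame = base frame: x ahead of the robot, y to its left, z up, the work surface at z = 0. Lengths are in m, angles in rad, forces in N, time in s.
With the tool pointing down it reaches from about 0.3 to 0.875 m from the base axis. Payload 6.4 kg.
Tool frame: the origin (TCP) lies on the centre line of the jaws, within the pads' length; the fingertips stand 14 mm ahead of it and the grasp point (between the pads) lies 5 mm behind it; z points along the fingers, y is the direction in which the jaws open and shut (so a half turn about z gives the same grasp; the last joint's range is limited). The gripper opens to 85 mm and grips with 20 to 120 N. Pads are 22 mm wide; open, the fingers measure 114 mm over their backs; the gripper's body (76 mm by 85 mm) begins 54 mm behind the grasp point. The pads swing forward as they close: fully open they stand 13 mm farther back than shut.
Start: joints at [-1.441, 0.181, 1.607, -0, 1.354, -0.206], TCP at [0.189, -0.543, 0.245] pointing down, gripper open.
Joint ranges: [-2.99, 2.99], [-0.89, 2.07], [0.3, 2.58], [-1.14, 4.28], [0, 2.63], [-3.12, 3.12]. Speed limits (rad/s): [2.57, 2.57, 3.01, 3.14, 3.14, 3.14].

### API

Orientations are given as a unit quaternion [w, x, y, z].
In Python, from bench import * gives the robot as it stands.
- The arm moves only by the tool servo_tool, never from a script. Its argument "plan" is a list that holds one entry, the list of rows, each a list of 5 numbers: the shift along the world's x, y, z in m, then the turn about the world's z in rad, then the gripper command: -1 is shut, 1 is fully open, values between are in proportion. In form: [[[tx, ty, tz, roll, claw], ...]]. A call has 1 to 8 rows; each row shifts and turns the commanded pose from where the row before left it; what a row does not reach is not made up. A row lasts 1/10 s, in which the tool goes at most 50 mm and 8.59 degrees, less where a joint would pass 70% of its speed; a pose out of reach is approached as far as the arm can. A call with a gripper value outside its range is refused whole. The fingers move at their own pace and stop on an object; the grip force is fixed at half the most. Time passes only in rows, so rows that do not move let the fingers close. It gives the time, the measured TCP pose, the force and the opening at its end, in the units of the state.
- get_obs(): the state, without advancing time (a new reading comes with each control period).
- camera(name): name is "scene" or "side" or "wrist"; returns a dict with "img" (420x560x3 uint8, blue, green, red), "camera_matrix" (3x3 intrinsics, pixels), "rvec" (rotation vector, rad) and "tvec" (3), from world to camera coordinates, as OpenCV has them. Camera axes: x right, y down, z forward; pixel columns grow to the right and rows downward; lengths in m; the calibration is good to about 2 mm. The wrist camera is an equidistant fisheye: a pixel r from the principal point sees the ray r / f radians off the axis. A picture is of the moment at which its call begins. There is no depth.
- hand_in(): hands the job in, once; it reports no verdict.
Trained networks look in a picture, given as the dict that the camera call returned (one of the last four; its "shot" number tells which), for a name from the list of things; names that differ only in an ending like _2 or _b are one class to them, and where a whole thing is asked for, a point or a joint stands for the part that bears it (a point fixed in the world has none). Each returns a list of dicts, best first, with "conf" (0 to 1); they miss things now and then, are a little off and sometimes report something else, mostly with a low value. They report only what shows in the picture. A call takes as long as a camera call.
- trace(picture, thing): "mask" (420x560 bool, what is visible of it) and "rect" ([left, top, right, bottom] as shares, 0 to 1, of the picture: columns of its width, rows of its height, round what is visible of it).
- pinpoint(picture, thing): "centre" ([row, column] as shares, 0 to 1, of the picture: columns of its width, rows of its height: a listed point, or the origin of a listed thing).
The state is a dict: "time_s": time; "q": joint angles; "dq": joint speeds; "joint_efforts": joint torques, N m; "eef_pos": TCP position; "eef_rot": TCP orientation; "wrist_force": force on the tool from outside, world axes, zero at the start; "torque": the same for the moment, N m; "opening": opening from 0.0 (shut) to 1.0 (fully open).
Only numpy, scipy, OpenCV 4.12 (cv2) and the standard library are available. Lean on these libraries where they do the work, as an engineer would, in place of code of your own. Each camera call takes 0.05 s, during which the arm holds its last target.

### The job

Put the counterbalance on the lamp boom's steel rod: slide on the blue spacer first, then the steel weight, then the black end cap, open end first. Finally push on the cap until the stack sits firmly against the dark buffer on the rod, pressing steadily with about 11 N for half a second (never push the parts together with more than 15 N); then let go, leaving the stack closed up with no gaps, and leave the spare brass block and everything else on the bench where it is.

Things in the scene. Friction and masses are not known exactly. Their poses are not given: they have to be found in the camera images.
- stand: fixed white-and-black lamp boom stand; origin on the bench under its column, z up. A level steel rod sticks out along its own -y, 130 mm above the bench. Column head 52 mm wide (x), top 153 mm above the bench, from y -18 to +26 mm; base plate 150 mm (x) by 170 mm, 18 mm high, from y -40 to +130 mm. Lamp and boom on the +y side
- rod_tip (a point): rounded end of the steel rod (12 mm diameter), on its axis, 130 mm above the bench, 160 mm from the column axis along the stand's -y. A dark sprung buffer disc (26 mm diameter) sits on the rod, its face 74 to 86 mm behind this tip, differently each time and not measured: find it by feel. It gives 1 mm per 5 N, up to 4 mm, and springs back
- spacer: blue plastic square block, 44 mm (x) by 44 mm (z), 18 mm thick (y), 60 g, with a 14 mm bore right through its middle, standing on the bench, bore level. Origin: centre of its underside; own z up, own y along the bore
- spacer_mid (a point): the middle of the spacer's bore, 22 mm above its underside
- weight: bright steel square block, 46 mm (x) by 46 mm (z), 26 mm thick (y), about 260 g (0.8 to 1.15 times), with a 14 mm bore right through its middle, standing on the bench, bore level. Origin: centre of its underside; own z up, own y along the bore
- weight_mid (a point): the middle of the weight's bore, 23 mm above its underside
- cap: black plastic end cap, square block 42 mm (x) by 42 mm (z), 52 mm long (y), 90 g, with a blind 14 mm bore, 47 mm deep, open at the cap's own +y end (facing roughly the stand, to the robot's left); the closed end has a grey plate; standing on the bench, bore level. Origin: centre of its underside; own z up, own y along the bore
- cap_mouth (a point): the centre of the cap's open end, 21 mm above its underside, 26 mm from its middle along own +y
- spare: spare brass block, same shape as the steel weight; must stay where it is
- bottle: pink plastic bottle, 52 mm diameter, 115 mm high, bystander; origin at its underside
- canister: steel jar, 68 mm diameter, 85 mm high, bystander; origin at its underside
- beaker: glass beaker, 66 mm diameter, 85 mm high, bystander; origin at its underside
- brush: brush lying on the bench, bystander
- specimen_tray: white tray, 140 by 100 by 30 mm, with two small finds in it, bystander; origin at its underside

How it is judged:
By the outcome, as a careful person would: the job done as asked, in the order asked, and still so for the second after the job is handed in, with the robot touching nothing.
It also fails if it takes over 72 s, if anything falls off the work surface, if the arm or the gripper's body presses on something with over 40 N, if the wrist force passes 120 N, or if a joint passes its speed limit or range.

## Working session

There is one attempt and no reset: what is moved stays moved. The work goes in short steps, Python scripts to look and compute and a tool call to move; the robot and the scene stay as the last step left them, time stands still between calls to the robot, and variables do not carry over. Pictures are saved under pics/ and viewed, and the job is handed in when it is done.

Besides the shell and the picture viewer there is one more tool, called after "Request:" in YAML: its name, and indented under it one key for each argument. servo_tool: Moves the arm, as the interface text tells. Its arguments: {"type":"object","properties":{"plan":{"type":"array"}},"required":["plan"]}

```bash
ls; mkdir -p pics
python3 - <<'E'
from bench import *
import cv2
o=get_obs()
for k in o: print(k,o[k])
for n in ["scene","side","wrist"]:
    p=camera(n); cv2.imwrite(f"pics/{n}0.png",p["img"]); print(n,p["camera_matrix"],p["rvec"],p["tvec"],p["shot"])
print(get_obs()["time_s"])
E
```

```text
pics
time_s 0.0
q [-1.44130082e+00  1.81559646e-01  1.60801028e+00  1.34986801e-05
  1.35382600e+00 -2.06315593e-01]
dq [ 0.00075059 -0.00199806  0.00047833  0.00137652 -0.00049379  0.00026648]
joint_efforts [-3.95790323e-05 -4.44869614e+01 -3.51339984e+01 -1.47201390e-04
  8.96453974e-03 -5.84445900e-06]
eef_pos [ 0.18942365 -0.54233337  0.24437259]
eef_rot [-9.00715012e-04  9.85936792e-01  1.67116215e-01  4.12081735e-05]
wrist_force [-0.01656252  0.06364756  0.07014255]
torque [ 0.01522279  0.00235397 -0.01560448]
opening 1.0001398484895945
scene [[499.33348754   0.         287.89793935]
 [  0.         499.33348754 203.65835338]
 [  0.           0.           1.        ]] [ 2.28062472  1.28927526 -0.37558191] [-0.28902288 -0.36809582  1.83168589] 1
side [[544.76482437   0.         286.27645674]
 [  0.         544.76482437 205.38982535]
 [  0.           0.           1.        ]] [ 2.36334487 -0.07406699  0.00545503] [-0.56035684  0.10094075  1.50655221] 2
wrist [[325.1922621    0.         278.72456284]
 [  0.         325.1922621  209.66222554]
 [  0.           0.           1.        ]] [-2.33143644  1.65773466  0.27572416] [-0.57387568 -0.040829    0.38123099] 3
0.15
```

View pics/scene0.png

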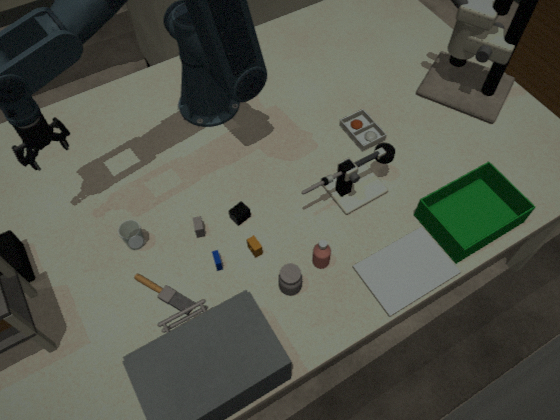

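View pics/side0.png

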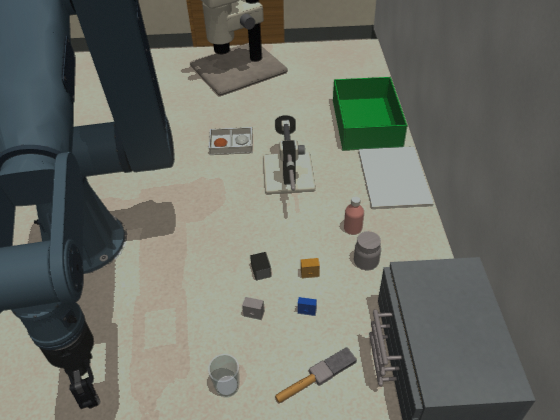

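View pics/wrist0.png

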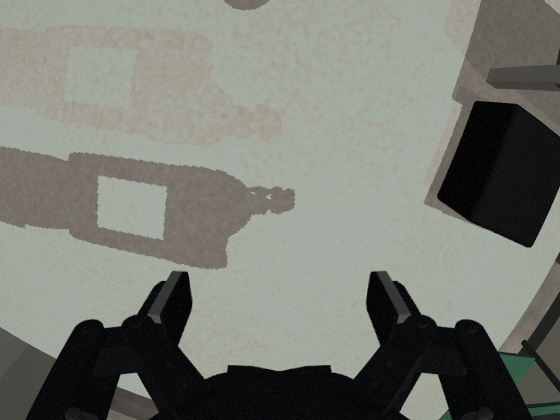

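The scene view shows the spacer at about (col 218, row 260), weight (199,227), cap (240,213), spare (255,246) and rod tip (305,191). In the side view they are at (307,306), (254,308), (261,265), (310,268) and (289,214). The wrist view shows only bare bench and shadows. Next I triangulate.

```bash
cat > h.py <<'E'
from bench import *
import cv2, numpy as np
from scipy.optimize import least_squares
from scipy.spatial.transform import Rotation as R
def proj(p,X,name):
    X=np.atleast_2d(X).astype(float)
    Rm=cv2.Rodrigues(np.array(p["rvec"],float))[0]; t=np.array(p["tvec"],float).ravel()
    c=X@Rm.T+t; K=np.array(p["camera_matrix"])
    if name=="wrist":
        r=np.hypot(c[:,0],c[:,1]); th=np.arctan2(r,c[:,2]); s=np.where(r>1e-9,th/np.maximum(r,1e-9),0)
        return np.c_[K[0,0]*c[:,0]*s+K[0,2],K[1,1]*c[:,1]*s+K[1,2]]
    return np.c_[K[0,0]*c[:,0]/c[:,2]+K[0,2],K[1,1]*c[:,1]/c[:,2]+K[1,2]]
def pin(p,thing):
    r=pinpoint(p,thing)
    return [(np.array([d["centre"][1]*560,d["centre"][0]*420]),d["conf"]) for d in r]
def tri(obs,x0=(0.5,0,0.05)):
    # obs: list of (pic,name,uv)
    f=lambda X: np.concatenate([(proj(p,X,n)[0]-uv) for p,n,uv in obs])
    s=least_squares(f,x0); return s.x, np.abs(s.fun).max()
E
cat > m1.py <<'E'
from h import *
P={n:camera(n) for n in ["scene","side"]}
for th in ["rod_tip","stand","spacer","spacer_mid","weight","weight_mid","cap","cap_mouth","spare","bottle","canister","beaker","brush","specimen_tray"]:
    d={n:pin(P[n],th) for n in P}
    for n in d: print(th,n,[(u.round(1).tolist(),round(c,2)) for u,c in d[n][:3]])
    if all(d.values()):
        X,e=tri([(P[n],n,d[n][0][0]) for n in P]); print("   ->",X.round(4),round(e,2))
print(get_obs()["time_s"])
E
python3 m1.py
```

```text
rod_tip scene [([302.0, 192.0], 0.55)]
rod_tip side [([292.2, 187.0], 0.58)]
   -> [0.5822 0.0349 0.1342] 0.43
stand scene [([343.2, 189.5], 0.64)]
stand side [([290.1, 182.6], 0.89), ([229.8, 142.8], 0.61), ([365.7, 262.6], 0.54)]
   -> [0.5798 0.1953 0.0081] 2.15
spacer scene [([221.1, 261.2], 0.65), ([217.1, 262.1], 0.58)]
spacer side [([303.7, 311.0], 0.8), ([316.5, 379.5], 0.33)]
   -> [ 0.5892 -0.253  -0.0163] 0.84
spacer_mid scene [([214.7, 262.9], 0.51)]
spacer_mid side [([305.4, 308.5], 0.54)]
   -> [ 0.5949 -0.2712  0.0157] 1.29
weight scene [([201.7, 226.9], 0.57)]
weight side [([252.4, 312.3], 0.94), ([307.9, 309.1], 0.58), ([307.1, 275.0], 0.22)]
   -> [ 0.4611 -0.2544 -0.0047] 1.73
weight_mid scene [([193.7, 227.6], 0.74), ([240.8, 215.7], 0.67)]
weight_mid side [([253.0, 305.1], 0.71)]
   -> [ 0.4705 -0.2747  0.0461] 2.03
cap scene [([240.1, 218.4], 0.61)]
cap side [([260.7, 269.8], 0.79)]
   -> [ 0.4884 -0.1317 -0.0023] 1.14
cap_mouth scene [([246.8, 210.6], 0.72)]
cap_mouth side [([257.9, 260.0], 0.84)]
   -> [ 0.481  -0.1035  0.0062] 0.4
spare scene [([255.4, 249.6], 0.65)]
spare side [([309.1, 271.7], 0.75)]
   -> [ 6.132e-01 -1.463e-01 -2.000e-04] 0.23
bottle scene [([320.5, 261.9], 0.58)]
bottle side [([349.9, 227.7], 0.6)]
   -> [ 0.7432  0.0048 -0.009 ] 1.2
canister scene [([290.3, 287.2], 0.84)]
canister side [([258.3, 257.1], 0.26), ([230.6, 145.0], 0.18)]
   -> [ 0.5435  0.0569 -0.3136] 38.3
beaker scene [([135.1, 241.3], 0.97)]
beaker side [([227.0, 383.7], 0.72)]
   -> [ 0.4062 -0.4475  0.0091] 0.11
brush scene [([164.4, 292.1], 0.77)]
brush side [([317.4, 376.8], 0.94)]
   -> [ 0.6046 -0.4398  0.0045] 1.41
specimen_tray scene [([361.5, 130.9], 0.76), ([161.5, 292.9], 0.26)]
specimen_tray side []
1.65
```

Run:
```python
from h import *
p=camera("wrist"); o=get_obs()
Rm=cv2.Rodrigues(p["rvec"])[0]; C=-Rm.T@np.array(p["tvec"]).ravel()
q=o["eef_rot"]; Rt=R.from_quat([q[1],q[2],q[3],q[0]]).as_matrix()
print("cam in tool",Rt.T@(C-o["eef_pos"]), "\naxes in tool",(Rt.T@Rm.T).round(3)); print(Rt.round(3))
```

```text
cam in tool [ 0.08378795 -0.00060839 -0.12927752] 
axes in tool [[-0.001 -0.946 -0.324]
 [ 1.    -0.002  0.001]
 [-0.001 -0.324  0.946]]
[[ 0.944  0.329  0.   ]
 [ 0.329 -0.944  0.   ]
 [ 0.    -0.    -1.   ]]
```

Request:
servo_tool:
  plan:
    - [[0.035, 0.034, 0.007, 0.125, 1], [0.035, 0.034, 0.007, 0.125, 1], [0.035, 0.034, 0.007, 0.125, 1], [0.035, 0.034, 0.007, 0.125, 1], [0.035, 0.034, 0.007, 0.125, 1], [0.035, 0.034, 0.007, 0.125, 1], [0.035, 0.034, 0.007, 0.125, 1], [0.035, 0.034, 0.007, 0.125, 1]]

```text
time_s: 2.5
eef_pos: [0.4707, -0.2693, 0.3019]
eef_rot: [0.0, 0.784, 0.621, 0.0]
wrist_force: [0.4, 0.2, 0.2]
opening: 0.999
```

Request:
servo_tool:
  plan:
    - [[0.035, 0.035, 0, 0.125, 1], [0.035, 0.035, 0, 0.11, 1], [0, 0, 0, 0, 1], [0, 0, 0, 0, 1]]

```text
time_s: 2.9
eef_pos: [0.5399, -0.1998, 0.301]
eef_rot: [-0.0, 0.706, 0.708, -0.0]
wrist_force: [-0.8, -0.7, -0.6]
opening: 0.999
```

Run:
```python
from h import *
o=get_obs(); print(o["time_s"],o["eef_pos"],o["eef_rot"],o["q"],o["wrist_force"])
p=camera("wrist"); cv2.imwrite("pics/w1.png",p["img"])
np.savez("w1.npz",**{k:p[k] for k in p})
```

```text
2.9 [ 0.53993685 -0.19979959  0.30103407] [-1.99533918e-04  7.06343070e-01  7.07869582e-01 -2.85043338e-04] [-5.60233833e-01  1.41215845e-01  1.53926139e+00 -4.69952149e-04
  1.46163121e+00 -5.62341327e-01] [-0.80425801 -0.68841061 -0.63578024]
```

View pics/w1.png

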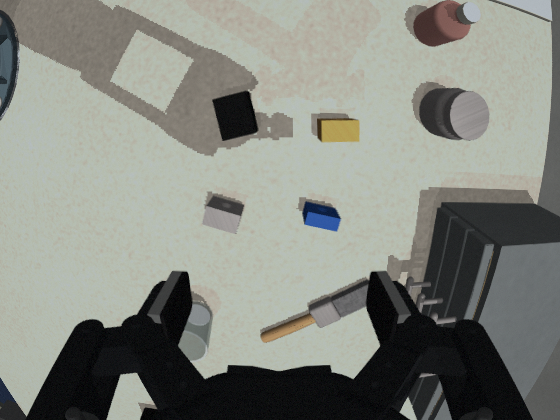

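The wrist view shows the cap at (235,115), spare (338,130), weight (223,212), spacer (321,217), brush near (320,310) and beaker (195,330). Next I fit box outlines to the traced masks.

```bash
cat >> h.py <<'E'
DIM={"spacer":(.044,.018,.044),"weight":(.046,.026,.046),"cap":(.042,.052,.042),"spare":(.046,.026,.046)}
X0={"spacer":(.592,-.262,0),"weight":(.465,-.262,0),"cap":(.486,-.13,0),"spare":(.613,-.146,0)}
def corners(th,x,y,yaw,z=0.):
    a,b,c=DIM[th]; P=np.array([[i*a/2,j*b/2,k*c] for i in(-1,1) for j in(-1,1) for k in(0,1)])
    return P@R.from_euler('z',yaw).as_matrix().T+[x,y,z]
S=4
def rend(p,name,th,v):
    uv=proj(p,corners(th,*v),name)
    h=cv2.convexHull((uv*S*16).round().astype(np.int32)); return h
def iou(p,name,th,v,mask):
    h=rend(p,name,th,v); big=np.zeros((420*S,560*S),np.uint8)
    cv2.fillConvexPoly(big,h,255,shift=4); r=cv2.resize(big,(560,420),interpolation=cv2.INTER_AREA)/255.
    m=mask.astype(float); return np.minimum(r,m).sum()/np.maximum(r,m).sum()
from scipy.optimize import minimize
def fit(views,th,x0=None,freez=False):
    best=None
    x0=np.array(x0 if x0 is not None else X0[th],float)
    for yaw in (x0[2]-.3,x0[2],x0[2]+.3):
        s0=[x0[0],x0[1],yaw]+([0.] if freez else [])
        sim=np.array([s0]+[np.array(s0)+d for d in np.diag([.006,.006,.15]+([.006] if freez else []))])
        s=minimize(lambda v:-sum(iou(p,n,th,v,m) for p,n,m in views)/len(views),s0,method="Nelder-Mead",options=dict(initial_simplex=sim,maxiter=200,xatol=1e-4,fatol=1e-4))
        if best is None or s.fun<best.fun: best=s
    return best.x,-best.fun
E
cat > m2.py <<'E'
import sys; from h import *
tag=sys.argv[1]
p=camera("wrist"); img=p["img"].copy(); out={}
for th in sys.argv[2:]:
    r=trace(p,th)
    for d in r[:3]: print(th,round(d["conf"],2),np.round(np.array(d["rect"])*[560,420,560,420]),d["mask"].sum())
    if not r: continue
    exp=proj(p,[list(X0[th][:2])+[.02]],"wrist")[0]
    d=min(r,key=lambda d:np.hypot(*(np.argwhere(d["mask"]).mean(0)[::-1]-exp)))
    v,s=fit([(p,"wrist",d["mask"])],th); print("  fit",v.round(4),round(s,3)); out[th]=d["mask"]
    cv2.polylines(img,[(rend(p,"wrist",th,v)/16/S).astype(np.int32)],True,(0,0,255),1)
cv2.imwrite(f"pics/{tag}.png",img)
import pickle; pickle.dump((dict(camera_matrix=p["camera_matrix"],rvec=p["rvec"],tvec=p["tvec"]),out),open(tag+".pkl","wb"))
print(get_obs()["time_s"])
E
python3 m2.py w2 spacer weight cap spare
```

```text
spacer 0.55 [306. 202. 342. 232.] 809
  fit [ 0.5964 -0.2647 -0.1885] 0.953
weight 0.87 [202. 194. 242. 234.] 1072
  fit [ 0.4661 -0.2617 -0.3184] 0.951
cap 0.63 [213.  89. 258. 140.] 1613
  fit [ 0.4869 -0.1316  0.2255] 0.962
spare 0.63 [320. 115. 360. 144.] 993
  fit [ 0.6131 -0.1489  0.0425] 0.958
3.2
```

View pics/w2.png

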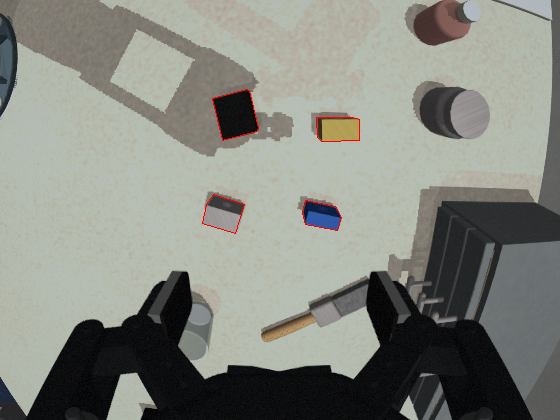

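The fitted outlines sit on all four blocks. Next I look at the rod from two places.

Request:
servo_tool:
  plan:
    - [[0.005, 0.035, 0, 0, 1], [0.005, 0.035, 0, 0, 1], [0.005, 0.035, 0, 0, 1], [0.005, 0.035, 0, 0, 1], [0, 0, 0, 0, 1]]

```text
time_s: 3.7
eef_pos: [0.5595, -0.058, 0.3016]
eef_rot: [-0.0, 0.706, 0.708, 0.001]
wrist_force: [-0.1, -0.6, -1.0]
opening: 0.995
```

```bash
cat > m3.py <<'E'
import sys,pickle; from h import *
tag=sys.argv[1]; p=camera("wrist"); cv2.imwrite(f"pics/{tag}.png",p["img"])
r=pin(p,"rod_tip"); print([(u.round(1).tolist(),round(c,2)) for u,c in r])
print("expect",proj(p,[[.582,.035,.13],[.58,.15,.13],[.58,.195,0]],"wrist").round(1).tolist())
pickle.dump((dict(camera_matrix=p["camera_matrix"],rvec=p["rvec"],tvec=p["tvec"],img=p["img"]),r),open(tag+".pkl","wb"))
E
python3 m3.py r1
```

```text
[([220.0, 292.9], 0.61), ([306.1, 95.2], 0.57)]
expect [[303.3, 93.0], [301.1, -24.3], [294.3, -18.9]]
```

Request:
servo_tool:
  plan:
    - [[0.01, 0.04, 0, 0, 1], [0.01, 0.04, 0, 0, 1], [0, 0, 0, 0, 1]]

```text
time_s: 4.1
eef_pos: [0.58, 0.0211, 0.3013]
eef_rot: [-0.0, 0.707, 0.708, 0.001]
wrist_force: [0.2, -0.8, 0.6]
opening: 1.003
```

```bash
python3 m3.py r2
python3 - <<'E'
import cv2,numpy as np
a=cv2.imread("pics/r1.png");b=cv2.imread("pics/r2.png")
cv2.imwrite("pics/r12.png",np.hstack([a[:,150:520],b[:,150:520]]))
E
```

```text
[([280.1, 179.1], 0.94), ([289.0, 333.9], 0.34)]
expect [[280.5, 177.0], [278.5, 54.3], [278.4, 35.6]]
```

View pics/r12.png

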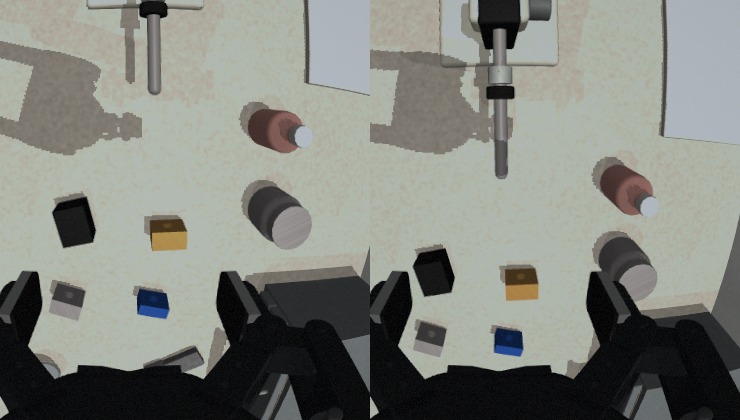

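View enlarged.

The left panel (first view) shows the rod tip at (303,93) in full-image columns. The right panel (second view) shows it at (281,178), with the dark buffer disc near (281,92) and the column head above it. Next I zoom in for rod edges.

Run:
```python
import pickle,cv2,numpy as np
a=pickle.load(open("r1.pkl","rb"))[0]["img"];b=pickle.load(open("r2.pkl","rb"))[0]["img"]
A=cv2.resize(a[0:110,270:340],None,fx=5,fy=5,interpolation=cv2.INTER_NEAREST)
B=cv2.resize(b[75:185,245:315],None,fx=5,fy=5,interpolation=cv2.INTER_NEAREST)
cv2.imwrite("pics/rz.png",np.hstack([A,B]))
g=cv2.cvtColor(a,cv2.COLOR_BGR2GRAY)
for r in (30,50,70,90,93,96): print(r,g[r,288:318].tolist())
g=cv2.cvtColor(b,cv2.COLOR_BGR2GRAY)
for r in (105,120,135,150,165,174,178): print(r,g[r,266:296].tolist())
```

```text
30 [180, 176, 177, 177, 180, 181, 179, 176, 174, 75, 83, 92, 103, 111, 123, 133, 139, 132, 122, 117, 108, 99, 142, 172, 174, 173, 174, 170, 170, 170]
50 [177, 177, 178, 177, 175, 174, 173, 174, 164, 114, 76, 90, 101, 109, 119, 130, 145, 136, 127, 117, 111, 101, 113, 160, 171, 171, 170, 171, 170, 170]
70 [180, 180, 180, 178, 176, 177, 175, 174, 171, 140, 69, 88, 98, 108, 114, 129, 143, 141, 131, 118, 114, 106, 89, 172, 171, 170, 173, 172, 173, 175]
90 [176, 176, 174, 176, 175, 179, 176, 176, 178, 177, 110, 78, 92, 103, 109, 118, 125, 130, 125, 118, 111, 101, 111, 156, 172, 173, 174, 176, 176, 176]
93 [175, 172, 171, 172, 172, 175, 175, 175, 176, 179, 178, 150, 111, 85, 78, 84, 91, 92, 86, 85, 100, 138, 169, 172, 173, 171, 171, 172, 173, 174]
96 [175, 173, 175, 178, 182, 183, 181, 183, 180, 183, 181, 177, 173, 175, 173, 177, 176, 174, 173, 176, 179, 178, 178, 177, 174, 169, 170, 169, 173, 173]
105 [117, 108, 132, 166, 166, 172, 176, 145, 92, 88, 100, 107, 116, 130, 146, 143, 131, 118, 113, 102, 93, 149, 174, 174, 176, 176, 175, 174, 172, 174]
120 [119, 119, 121, 122, 124, 127, 129, 113, 82, 85, 97, 105, 116, 125, 145, 144, 134, 120, 114, 105, 92, 103, 113, 110, 109, 108, 121, 169, 172, 173]
135 [127, 128, 127, 125, 125, 126, 121, 120, 91, 82, 94, 104, 113, 121, 139, 145, 138, 121, 114, 108, 98, 88, 122, 124, 125, 125, 179, 179, 179, 179]
150 [179, 178, 180, 181, 181, 180, 180, 178, 138, 84, 69, 75, 81, 87, 89, 92, 87, 84, 79, 73, 69, 108, 169, 173, 174, 176, 175, 176, 179, 180]
165 [179, 180, 180, 181, 180, 181, 180, 180, 156, 94, 70, 78, 81, 83, 87, 90, 88, 85, 81, 76, 98, 110, 170, 179, 179, 178, 180, 179, 179, 178]
174 [180, 178, 179, 180, 178, 178, 177, 177, 177, 115, 72, 76, 79, 84, 87, 91, 86, 83, 83, 78, 99, 137, 175, 179, 179, 179, 178, 179, 178, 178]
178 [179, 178, 178, 178, 179, 180, 179, 180, 176, 176, 175, 162, 128, 111, 102, 102, 101, 122, 113, 157, 178, 179, 179, 179, 180, 179, 181, 181, 179, 177]
```

View pics/rz.png

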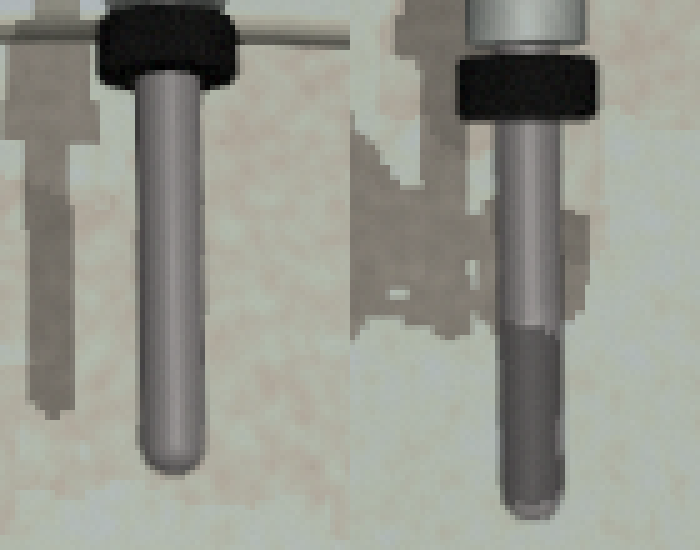

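```bash
cat > rod.py <<'E'
import pickle; from h import *
def cross(row,c0,dirn,thr):
    c=c0
    while row[c]<thr: c+=dirn
    # crossing between c-dirn and c
    a,b=row[c-dirn],row[c]; return c-dirn+dirn*(thr-a)/(b-a)
obs=[]
for tag,rows,c0,thr,tiprow in (("r1",range(22,88),304,150,None),("r2",list(range(146,172)),281,135,None)):
    p=pickle.load(open(tag+".pkl","rb"))[0]; g=cv2.cvtColor(p["img"],cv2.COLOR_BGR2GRAY).astype(float)
    for r in rows: obs.append((p,r,cross(g[r],c0,-1,thr),cross(g[r],c0,1,thr)))
    col=g[:,c0-1:c0+2].mean(1); r=r
    while col[r]<140: r+=1
    tip=r-1+(140-col[r-1])/(col[r]-col[r-1]); print(tag,"tip row",tip); obs.append((p,"tip",tip,c0))
def resid(v,full=False):
    x,a,y,z=v; e=[]
    for o in obs:
        p=o[0]
        if o[1]=="tip":
            e.append((proj(p,[[x,y,z]],"wrist")[0,1]-o[2])*6); continue
        # axis pts
        s=np.linspace(0,.09,40); A=np.c_[x+a*s,y+s,np.full(40,z)]
        Rm=cv2.Rodrigues(np.array(p["rvec"]))[0]; C=-Rm.T@np.array(p["tvec"]).ravel()
        d=np.array([a,1,0]);d/=np.linalg.norm(d); w=A-C; n=np.cross(d,w); D=np.linalg.norm(np.cross(w,d),axis=1); n/=np.linalg.norm(n,axis=1)[:,None]
        u=np.cross(n,d); 
        sgn=np.sign((u*w).sum(1))[:,None]; 
        k=.006/D; T=lambda s_: A+.006*(s_*n*np.sqrt(1-k**2)[:,None]-u*sgn*k[:,None])
        E=[proj(p,T(q),"wrist") for q in(1,-1)]
        cc=[np.interp(o[1],q[::-1,1],q[::-1,0]) if q[0,1]>q[-1,1] else np.interp(o[1],q[:,1],q[:,0]) for q in E]
        e+= [min(cc)-o[2],max(cc)-o[3]]
    return np.array(e)
s=least_squares(resid,[.58,0,.035,.13],loss="soft_l1",x_scale=[.01,.1,.01,.01],diff_step=1e-4)
print(s.x.round(4),np.abs(resid(s.x)).mean(), resid(s.x).mean())
s2=least_squares(lambda v:resid([v[0],v[1],v[2],.13]),[.58,0,.035],diff_step=1e-4); print("z=.13:",s2.x.round(4),np.abs(s2.fun).mean())
E
python3 rod.py
```

```text
r1 tip row 94.79141104294479
r2 tip row 178.6149732620321
[ 0.5824 -0.0132  0.0335  0.1311] 0.34706108357348925 0.0007322539404044704
z=.13: [ 0.5825 -0.0121  0.0334] 0.36180929979696036
```

Request:
servo_tool:
  plan:
    - [[0.002, -0.041, -0.02, -0.027, 1], [0.002, -0.041, -0.02, -0.027, 1], [0.002, -0.041, -0.02, -0.027, 1], [0.002, -0.041, -0.02, -0.027, 1], [0.002, -0.041, -0.02, -0.027, 1], [0.003, -0.041, -0.02, -0.027, 1], [0.003, -0.04, -0.02, -0.027, 1], [0, 0, 0, 0, 1]]

```text
time_s: 5.0
eef_pos: [0.592, -0.2736, 0.1574]
eef_rot: [-0.002, 0.773, 0.634, -0.002]
wrist_force: [0.4, 0.7, -0.1]
opening: 1.001
```

```bash
python3 m2.py w3 spacer
python3 - <<'E'
from h import *
o=get_obs();print(o["eef_pos"],o["eef_rot"])
import pickle
a=pickle.load(open("w2.pkl","rb"));b=pickle.load(open("w3.pkl","rb"))
v=[(a[0],"wrist",a[1]["spacer"]),(b[0],"wrist",b[1]["spacer"])]
print(fit(v,"spacer",(.596,-.265,-.19)),fit(v,"spacer",(.596,-.265,-.19),True))
E
```

```text
spacer 0.93 [256. 173. 313. 211.] 1920
  fit [ 0.5962 -0.2639 -0.2282] 0.983
5.1
[ 0.59375658 -0.26950766  0.16022668] [-1.00983315e-03  7.72035637e-01  6.35578339e-01 -3.60889778e-04]
(array([ 0.59617196, -0.26417106, -0.21195707]), np.float64(0.960434762797352)) (array([ 5.96205479e-01, -2.64077516e-01, -2.14629507e-01,  1.97401972e-04]), np.float64(0.960432650833136))
```

View pics/w3.png

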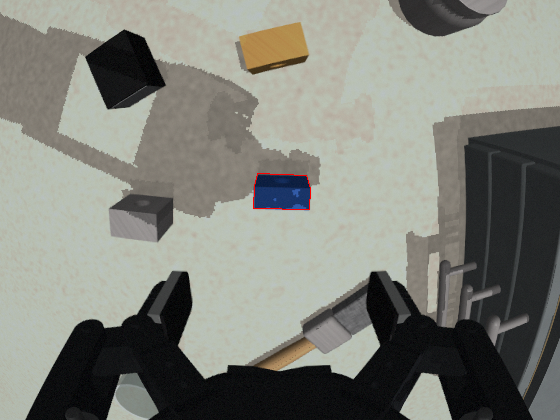

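The spacer at (283,192) has a clean outline, and the two-view fit puts its underside at z≈0.000. I descend and grip.

Request:
servo_tool:
  plan:
    - [[0, 0.001, -0.03, -0.01, 1], [0, 0, -0.04, -0.01, 1], [0, 0, -0.04, -0.015, 1], [0, 0, -0.02, 0, 1], [0, 0, -0.008, 0, 1], [0, 0, 0, 0, 1]]

```text
time_s: 5.7
eef_pos: [0.5952, -0.2654, 0.0233]
eef_rot: [-0.0, 0.782, 0.624, -0.0]
wrist_force: [-0.2, -0.2, 0.3]
opening: 1.0
```

Run:
```python
from h import *
o=get_obs();print(o["eef_pos"],2*np.arctan2(o["eef_rot"][2],o["eef_rot"][1])-np.pi/2,o["wrist_force"])
p=camera("wrist");cv2.imwrite("pics/w4.png",p["img"])
```

```text
[ 0.59523365 -0.26537807  0.02325383] -0.223383518808294 [-0.16468696 -0.16811951  0.27320308]
```

View pics/w4.png

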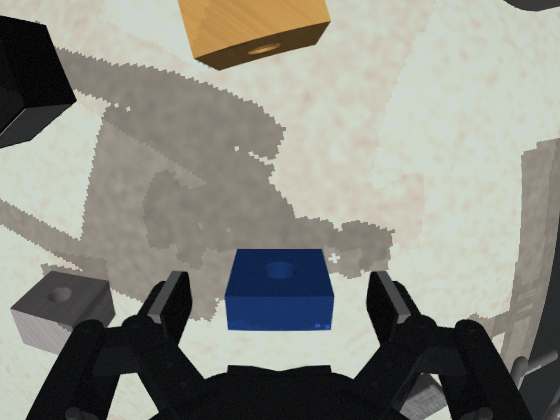

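The spacer is centred between the open fingers, at about (279,290). I close now.

Request:
servo_tool:
  plan:
    - [[0, 0.001, 0, 0, 1], [0, 0, 0, 0, -1], [0, 0, 0, 0, -1], [0, 0, 0, 0, -1], [0, 0, 0, 0, -1], [0, 0, 0, 0, -1], [0, 0, 0, 0, -1]]

```text
time_s: 6.45
eef_pos: [0.5961, -0.2653, 0.0243]
eef_rot: [0.001, 0.782, 0.624, 0.0]
wrist_force: [-1.0, -0.0, 5.9]
opening: 0.506
```

Request:
servo_tool:
  plan:
    - [[0, 0, 0.04, 0, -1], [0, 0, 0.04, 0.02, -1], [-0.002, 0.03, 0.028, 0.036, -1], [-0.002, 0.04, 0, 0.036, -1], [-0.002, 0.04, 0, 0.036, -1], [-0.002, 0.04, 0, 0.036, -1], [-0.002, 0.04, 0, 0.036, -1], [-0.002, 0.04, 0, 0.036, -1]]

```text
time_s: 7.25
eef_pos: [0.5828, -0.0333, 0.1309]
eef_rot: [-0.0, 0.702, 0.712, -0.0]
wrist_force: [-0.3, -0.1, -0.7]
opening: 0.505
```

Request:
servo_tool:
  plan:
    - [[-0.001, 0.03, 0, 0, -1], [0, 0.005, 0, 0, -1], [0, 0, 0, 0, -1], [0, 0, 0, 0, -1]]

```text
time_s: 7.65
eef_pos: [0.5826, -0.0008, 0.1312]
eef_rot: [0.0, 0.703, 0.711, -0.0]
wrist_force: [-0.5, 0.2, -0.7]
opening: 0.506
```

```bash
cat > st.py <<'E'
from h import *
o=get_obs();q=o["eef_rot"];print(o["time_s"],"pos",np.round(o["eef_pos"],4),"yaw",round(2*np.arctan2(q[2],q[1])-np.pi/2,4),"F",np.round(o["wrist_force"],2),"T",np.round(o["torque"],3),"op",round(o["opening"],3))
import sys
if len(sys.argv)>1:
    for n in sys.argv[2:]:
        p=camera(n);cv2.imwrite(f"pics/{n}_{sys.argv[1]}.png",p["img"])
        np.savez(f"{n}_{sys.argv[1]}.npz",rvec=p["rvec"],tvec=p["tvec"],K=p["camera_matrix"])
E
python3 st.py a wrist scene side
```

```text
7.65 pos [ 0.5826 -0.0008  0.1312] yaw 0.0116 F [-0.52  0.23 -0.67] T [-0.035  0.017  0.002] op 0.506
```

View pics/wrist_a.png

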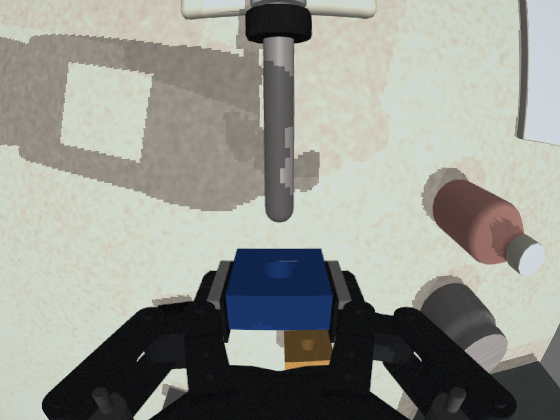

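The wrist view shows the rod centred at column 279 with its tip at row 220. The spacer bore is also centred at column 279, around row 270. Lateral alignment is good, so I raise slightly and approach slowly.

Request:
servo_tool:
  plan:
    - [[0, 0.01, 0.0015, 0, -1], [0, 0.01, 0, 0, -1], [0, 0.004, 0, 0, -1], [0, 0.003, 0, 0, -1], [0, 0.003, 0, 0, -1], [0, 0.003, 0, 0, -1]]

```text
time_s: 8.4
eef_pos: [0.5825, 0.0334, 0.1328]
eef_rot: [0.0, 0.703, 0.711, -0.0]
wrist_force: [-0.2, 0.4, -0.4]
opening: 0.507
```

```bash
python3 st.py b wrist
```

```text
8.4 pos [0.5825 0.0334 0.1328] yaw 0.0123 F [-0.17  0.37 -0.36] T [ 0.002  0.052 -0.004] op 0.507
```

View pics/wrist_b.png

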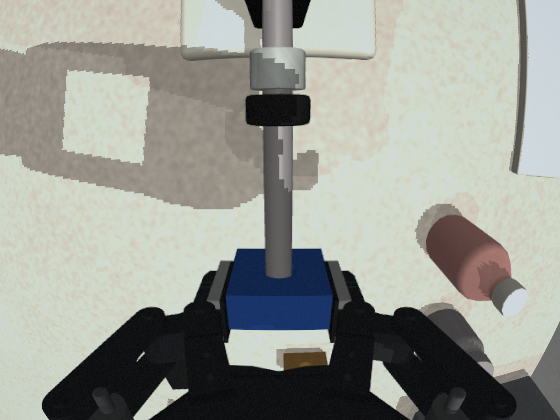

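The rod tip has entered the bore, at about (279,275), with force under 0.5 N. I slide on.

Request:
servo_tool:
  plan:
    - [[0, 0.008, 0, 0, -1], [0, 0.008, 0, 0, -1], [-0.0003, 0.01, 0, 0, -1], [0, 0.01, 0, 0, -1], [0, 0, 0, 0, -1]]

```text
time_s: 8.95
eef_pos: [0.582, 0.0708, 0.1328]
eef_rot: [-0.0, 0.702, 0.712, 0.0]
wrist_force: [-0.8, -0.7, -1.4]
opening: 0.509
```

Request:
servo_tool:
  plan:
    - [[-0.0004, 0.01, 0, 0, -1], [0, 0.01, 0, 0, -1], [0, 0.003, 0, 0, -1], [0, 0, 0, 0, -1]]

```text
time_s: 9.35
eef_pos: [0.5818, 0.0928, 0.1328]
eef_rot: [0.0, 0.703, 0.712, 0.0]
wrist_force: [-0.4, -1.1, 0.5]
opening: 0.504
```

```bash
python3 st.py c wrist
```

```text
9.35 pos [0.5818 0.0928 0.1328] yaw 0.013 F [-0.37 -1.11  0.55] T [-0.005 -0.061 -0.015] op 0.504
```

View pics/wrist_c.png

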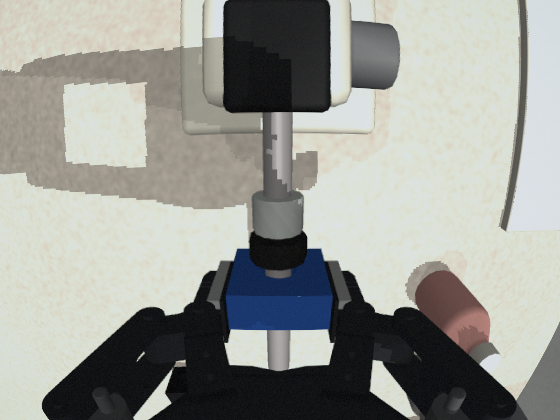

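The spacer is on the rod, close to but not touching the buffer, with forces around 1 N. I release, rise, and go to the weight.

Request:
servo_tool:
  plan:
    - [[0, 0, 0, 0, 1], [0, 0, 0, 0, 1], [0, 0, 0, 0, 1], [0, 0, 0, 0, 1], [0, 0, 0.03, 0, 1], [0, 0, 0.05, 0, 1], [0, -0.02, 0.03, 0, 1], [0, -0.03, 0, 0, 1]]

```text
time_s: 10.2
eef_pos: [0.5848, 0.0425, 0.2491]
eef_rot: [0.004, 0.702, 0.712, 0.003]
wrist_force: [-0.3, -0.4, -0.2]
opening: 0.997
```

Request:
servo_tool:
  plan:
    - [[-0.013, -0.043, 0, -0.04, 1], [-0.013, -0.043, 0, -0.04, 1], [-0.013, -0.043, 0, -0.04, 1], [-0.015, -0.043, 0, -0.04, 1], [-0.015, -0.043, -0.02, -0.04, 1], [-0.015, -0.04, -0.025, -0.04, 1], [-0.015, -0.038, -0.025, -0.04, 1], [-0.0167, -0.0105, -0.025, -0.05, 1]]

```text
time_s: 11.0
eef_pos: [0.4654, -0.2654, 0.1475]
eef_rot: [0.001, 0.812, 0.584, -0.0]
wrist_force: [0.5, -0.2, -0.1]
opening: 0.998
```

Request:
servo_tool:
  plan:
    - [[0, 0, 0, 0, 1], [0, 0, 0, 0, 1]]

```text
time_s: 11.2
eef_pos: [0.466, -0.2614, 0.1478]
eef_rot: [-0.0, 0.81, 0.586, 0.0]
wrist_force: [0.2, 0.4, 0.1]
opening: 0.996
```

```bash
python3 st.py d side;  python3 m2.py w5 weight
```

```text
11.2 pos [ 0.466  -0.2614  0.1478] yaw -0.3183 F [0.22 0.43 0.15] T [ 0.003  0.03  -0.07 ] op 0.996
weight 0.88 [246. 186. 307. 232.] 2830
  fit [ 0.4662 -0.2615 -0.302 ] 0.981
11.35
```

View pics/w5.png

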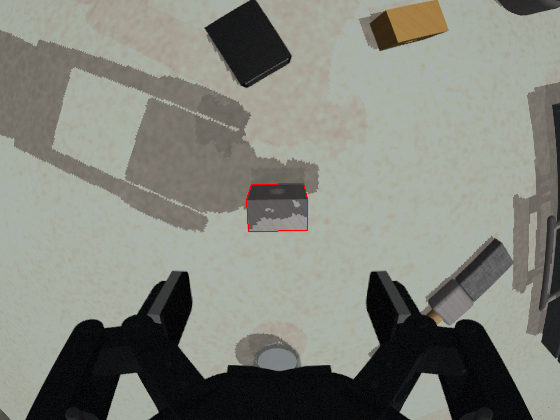

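View pics/side_d.png

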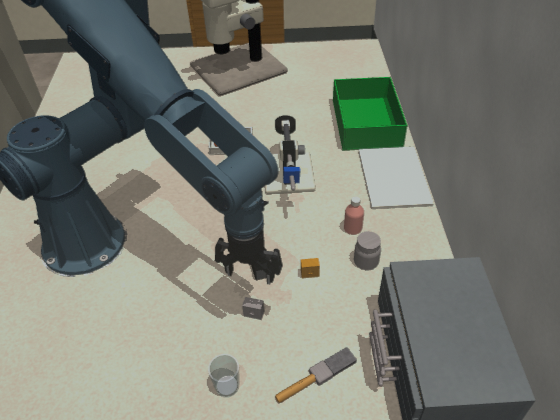

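The side view shows the spacer sitting on the rod at (291,174). The wrist fit agrees on the weight, at (277,208). I descend and grip.

Request:
servo_tool:
  plan:
    - [[0, 0, -0.04, 0.01, 1], [0, 0, -0.04, 0, 1], [0, 0, -0.03, 0, 1], [0, 0, -0.014, 0, 1], [0, 0, 0, 0, 1], [0, 0, 0, 0, -1], [0, 0, 0, 0, -1], [0, 0, 0, 0, -1]]

```text
time_s: 12.15
eef_pos: [0.4672, -0.2623, 0.0258]
eef_rot: [0.002, 0.807, 0.59, 0.0]
wrist_force: [-5.3, 5.4, 7.0]
opening: 0.535
```

Request:
servo_tool:
  plan:
    - [[0, 0, 0, 0, -1], [0, 0, 0, 0, -1], [0, 0, 0, 0, -1], [0, 0, 0, 0, -1]]

```text
time_s: 12.55
eef_pos: [0.4673, -0.2624, 0.0258]
eef_rot: [0.002, 0.807, 0.59, 0.0]
wrist_force: [-0.2, 1.1, 6.2]
opening: 0.53
```

```bash
python3 st.py e wrist
```

```text
12.55 pos [ 0.4673 -0.2624  0.0258] yaw -0.308 F [-0.2   1.08  6.22] T [0.173 0.145 0.039] op 0.53
```

View pics/wrist_e.png

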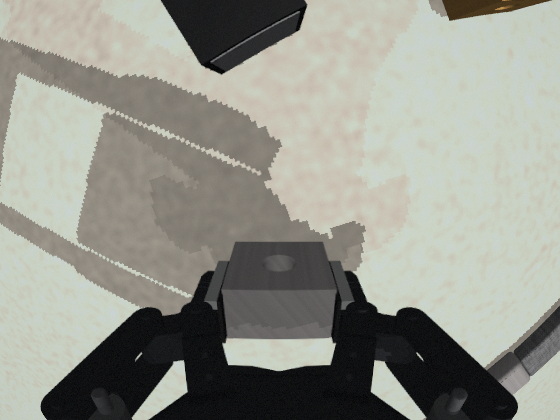

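The weight is centred between the pads, at (278,285). I lift it and carry it to the rod.

Request:
servo_tool:
  plan:
    - [[0, 0, 0.04, 0, -1], [0, 0, 0.04, 0.04, -1], [0.017, 0.035, 0.028, 0.04, -1], [0.017, 0.038, 0, 0.04, -1], [0.017, 0.038, 0, 0.04, -1], [0.017, 0.038, 0, 0.04, -1], [0.017, 0.038, 0, 0.04, -1], [0.017, 0.038, 0, 0.04, -1]]

```text
time_s: 13.4
eef_pos: [0.5685, -0.0348, 0.1324]
eef_rot: [0.0, 0.716, 0.698, 0.0]
wrist_force: [0.6, -0.2, -2.1]
opening: 0.529
```

Request:
servo_tool:
  plan:
    - [[0.013, 0.031, 0, 0.04, -1], [0, 0, 0, 0, -1], [0, 0, 0, 0, -1], [0, 0, 0, 0, -1]]

```text
time_s: 13.8
eef_pos: [0.5807, -0.006, 0.1318]
eef_rot: [-0.0, 0.703, 0.711, -0.0]
wrist_force: [0.1, -0.7, -3.1]
opening: 0.531
```

```bash
python3 st.py f wrist
```

```text
13.8 pos [ 0.5807 -0.006   0.1318] yaw 0.0113 F [ 0.06 -0.66 -3.09] T [ 0.054  0.007 -0.034] op 0.531
```

View pics/wrist_f.png

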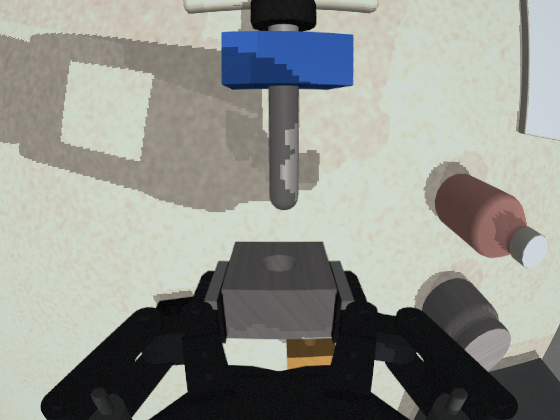

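The rod tip at (284,208) is 5 px right of the bore, which matches the 2 mm x error. I correct it and insert.

Request:
servo_tool:
  plan:
    - [[0.002, 0.005, 0.0015, 0, -1], [0, 0.005, 0, 0, -1], [0, 0, 0, 0, -1], [0, 0, 0, 0, -1]]

```text
time_s: 14.25
eef_pos: [0.583, 0.0046, 0.1333]
eef_rot: [-0.0, 0.703, 0.711, -0.0]
wrist_force: [-0.5, -0.0, -2.2]
opening: 0.528
```

```bash
python3 st.py g wrist
```

```text
14.25 pos [0.583  0.0046 0.1333] yaw 0.012 F [-0.52 -0.05 -2.25] T [-0.019  0.008  0.014] op 0.528
```

View pics/wrist_g.png

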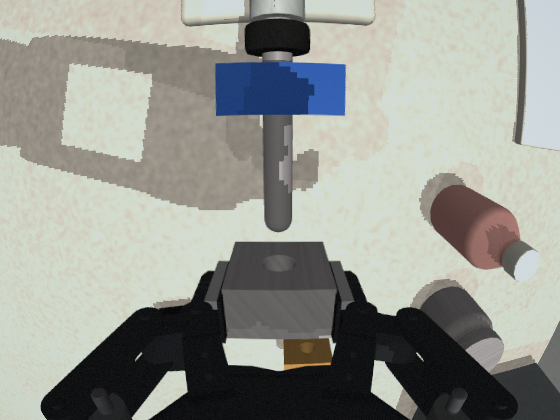

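The rod and the weight's bore now both sit at column 278–279. I insert.

Request:
servo_tool:
  plan:
    - [[0, 0.008, 0, 0, -1], [0, 0.005, 0, 0, -1], [0, 0.003, 0, 0, -1], [0, 0.003, 0, 0, -1], [0, 0.003, 0, 0, -1], [0, 0.003, 0, 0, -1], [0, 0, 0, 0, -1]]

```text
time_s: 15.0
eef_pos: [0.5831, 0.03, 0.1333]
eef_rot: [-0.0, 0.703, 0.711, 0.0]
wrist_force: [-0.5, -0.2, -2.6]
opening: 0.532
```

```bash
python3 st.py h wrist
```

```text
15.0 pos [0.5831 0.03   0.1333] yaw 0.0124 F [-0.47 -0.21 -2.59] T [-0.004  0.004  0.011] op 0.532
```

View pics/wrist_h.png

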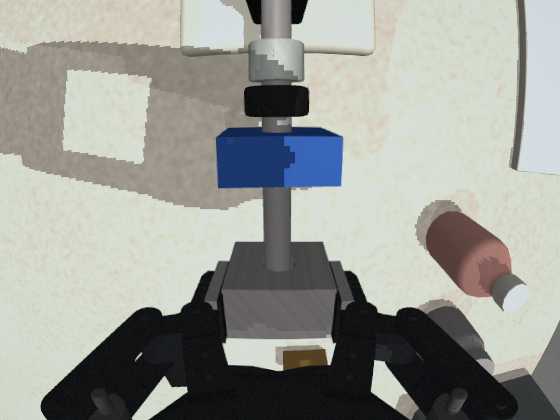

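Request:
servo_tool:
  plan:
    - [[-0.0002, 0.008, 0, 0, -1], [0, 0.008, 0, 0, -1], [-0.0002, 0.008, 0, 0, -1], [0, 0.008, 0, 0, -1], [-0.0001, 0.005, 0, 0, -1], [0, 0.003, 0, 0, -1], [0, 0.003, 0, 0, -1], [0, 0, 0, 0, -1]]

```text
time_s: 15.85
eef_pos: [0.5826, 0.0729, 0.1333]
eef_rot: [-0.0, 0.703, 0.711, 0.0]
wrist_force: [-0.5, -0.7, -2.9]
opening: 0.528
```

```bash
python3 st.py i wrist
```

```text
15.85 pos [0.5826 0.0729 0.1333] yaw 0.0123 F [-0.5  -0.69 -2.9 ] T [ 0.01  -0.005 -0.009] op 0.528
```

View pics/wrist_i.png

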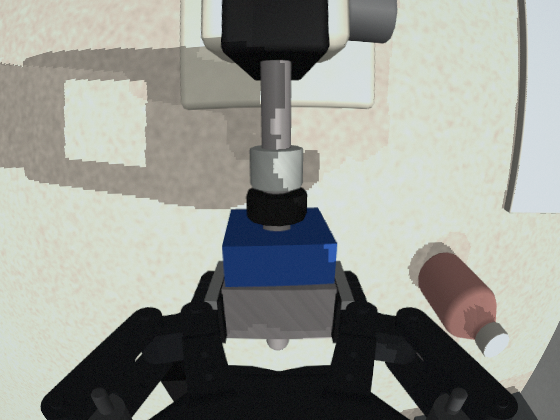

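The spacer is against the weight's face and slid along with it, at about (280,250), with the buffer at row 205. I release and fetch the cap.

Request:
servo_tool:
  plan:
    - [[0, 0, 0, 0, 1], [0, 0, 0, 0, 1], [0, 0, 0, 0, 1], [0, 0, 0, 0, 1], [0, 0, 0.03, 0, 1], [0, 0, 0.05, 0, 1], [0, -0.02, 0.03, 0.02, 1], [-0.008, -0.03, 0, 0.03, 1]]

```text
time_s: 16.7
eef_pos: [0.5781, 0.0227, 0.2497]
eef_rot: [0.005, 0.684, 0.73, 0.003]
wrist_force: [1.0, -0.7, -0.2]
opening: 1.002
```

Request:
servo_tool:
  plan:
    - [[-0.02, -0.035, 0, 0.035, 1], [-0.02, -0.035, -0.01, 0.035, 1], [-0.02, -0.035, -0.025, 0.035, 1], [-0.02, -0.03, -0.025, 0.035, 1], [-0.008, -0.02, -0.025, 0.023, 1], [0, 0, 0, 0, 1], [0, 0, 0, 0, 1]]

```text
time_s: 17.4
eef_pos: [0.4866, -0.1326, 0.1584]
eef_rot: [-0.0, 0.624, 0.781, 0.0]
wrist_force: [1.3, -0.1, 0.4]
opening: 0.999
```

```bash
python3 st.py j side;  python3 m2.py w6 cap
```

```text
17.4 pos [ 0.4866 -0.1326  0.1584] yaw 0.223 F [ 1.27 -0.1   0.36] T [-0.038  0.014  0.016] op 0.999
cap 0.92 [248. 163. 304. 241.] 3770
  fit [ 0.4866 -0.1317  0.2192] 0.976
17.55
```

View pics/w6.png

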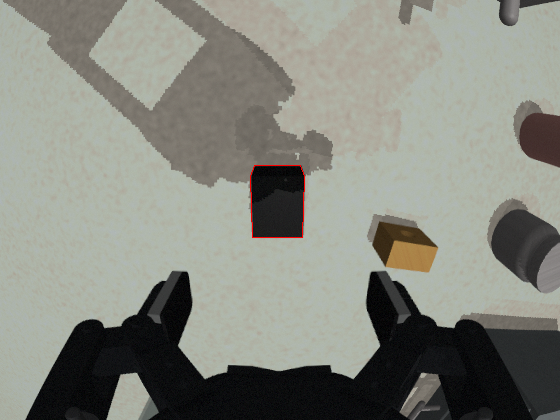

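View pics/side_j.png

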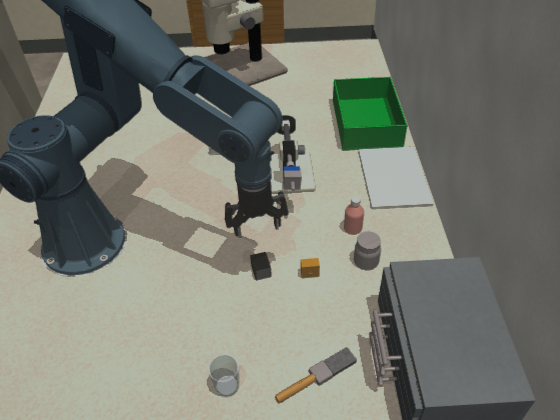

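The outline fits the cap at (278,200), and the side view shows the spacer and weight on the rod at (292,177). I grip the cap.

Request:
servo_tool:
  plan:
    - [[0, 0.001, -0.04, 0, 1], [0, 0, -0.04, 0, 1], [0, 0, -0.035, 0, 1], [0, 0, -0.02, 0, 1], [0, 0, 0, 0, 1], [0, 0, 0, 0, -1], [0, 0, 0, 0, -1], [0, 0, 0, 0, -1]]

```text
time_s: 18.35
eef_pos: [0.488, -0.1319, 0.0251]
eef_rot: [0.002, 0.623, 0.782, 0.0]
wrist_force: [0.5, 0.0, -0.7]
opening: 0.514
```

Request:
servo_tool:
  plan:
    - [[0, 0, 0, 0, -1], [0, 0, 0, 0, -1], [0, 0, 0, 0, -1], [0, 0, 0, 0, -1]]

```text
time_s: 18.75
eef_pos: [0.4882, -0.1321, 0.0252]
eef_rot: [0.002, 0.623, 0.782, 0.0]
wrist_force: [0.0, 0.9, 8.0]
opening: 0.484
```

```bash
python3 st.py k wrist
```

```text
18.75 pos [ 0.4882 -0.1321  0.0252] yaw 0.225 F [0.01 0.9  7.96] T [0.161 0.071 0.01 ] op 0.484
```

View pics/wrist_k.png

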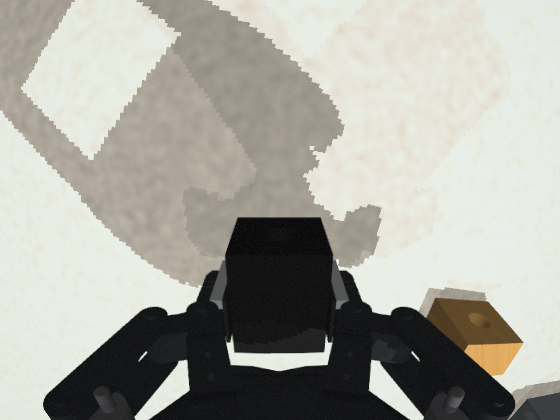

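The cap is centred in the pads at (279,285). Its faint bore shows on the stand side, at (278,232). I lift it and carry it over.

Request:
servo_tool:
  plan:
    - [[0, 0, 0.04, 0, -1], [0, 0, 0.04, 0, -1], [0.01, 0.01, 0.029, -0.03, -1], [0.02, 0.025, 0, -0.045, -1], [0.02, 0.025, 0, -0.045, -1], [0.02, 0.025, 0, -0.045, -1], [0.02, 0.022, 0, -0.03, -1], [0.0048, 0.01, 0, -0.0175, -1]]

```text
time_s: 19.6
eef_pos: [0.5832, -0.0126, 0.1332]
eef_rot: [0.001, 0.702, 0.712, 0.001]
wrist_force: [-0.1, 0.1, -1.1]
opening: 0.481
```

Request:
servo_tool:
  plan:
    - [[0, 0, 0, 0, -1], [0, 0, 0, 0, -1], [0, 0, 0, 0, -1]]

```text
time_s: 19.9
eef_pos: [0.5809, -0.0151, 0.1324]
eef_rot: [-0.0, 0.703, 0.711, -0.0]
wrist_force: [-0.5, 0.3, -1.2]
opening: 0.48
```

```bash
python3 st.py l wrist
```

```text
19.9 pos [ 0.5809 -0.0151  0.1324] yaw 0.0121 F [-0.51  0.32 -1.21] T [ 0.006 -0.017  0.014] op 0.48
```

View pics/wrist_l.png

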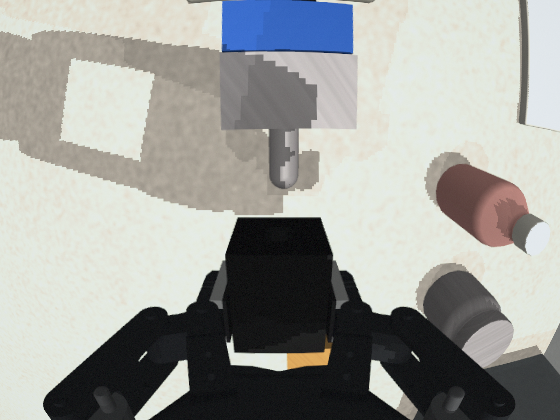

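The rod tip is at (284,185) and the bore is near column 279, so I correct x by +2 mm and z by +2 mm.

Request:
servo_tool:
  plan:
    - [[0.0022, 0.006, 0.0022, 0, -1], [0, 0.005, 0, 0, -1], [0, 0, 0, 0, -1], [0, 0, 0, 0, -1]]

```text
time_s: 20.35
eef_pos: [0.5835, -0.0032, 0.1345]
eef_rot: [-0.0, 0.703, 0.712, -0.0]
wrist_force: [0.1, -0.6, -1.1]
opening: 0.481
```

```bash
python3 st.py m wrist
python3 - <<'E'
import cv2
a=cv2.imread("pics/wrist_m.png"); b=cv2.resize(a[130:310,190:370],None,fx=3,fy=3)
cv2.imwrite("pics/mz.png",cv2.convertScaleAbs(b,alpha=2.5))
E
```

```text
20.35 pos [ 0.5835 -0.0032  0.1345] yaw 0.0129 F [ 0.07 -0.55 -1.1 ] T [0.043 0.045 0.006] op 0.481
```

View pics/mz.png

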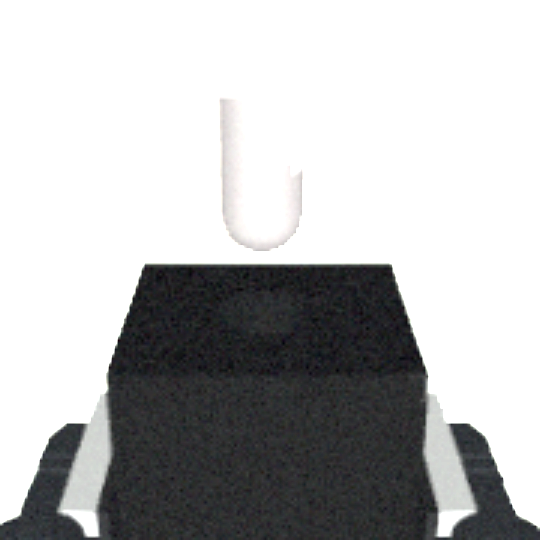

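The rod centre (column 277.5) is about 1 px left of the bore (279), so I shift −0.5 mm in x and insert.

Request:
servo_tool:
  plan:
    - [[-0.0005, 0.003, 0, 0, -1], [0, 0.003, 0, 0, -1], [0, 0.003, 0, 0, -1], [0, 0.003, 0, 0, -1], [0, 0.003, 0, 0, -1], [0, 0.003, 0, 0, -1], [0, 0, 0, 0, -1]]

```text
time_s: 21.1
eef_pos: [0.5831, 0.0151, 0.1345]
eef_rot: [-0.0, 0.702, 0.712, 0.0]
wrist_force: [0.3, -0.5, -1.3]
opening: 0.482
```

```bash
python3 st.py n wrist
```

```text
21.1 pos [0.5831 0.0151 0.1345] yaw 0.013 F [ 0.29 -0.48 -1.26] T [-0.009 -0.11  -0.007] op 0.482
```

View pics/wrist_n.png

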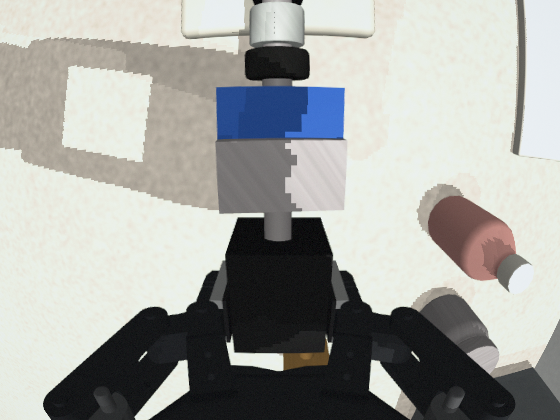

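The rod has entered the cap, at (279,237). I slide up to the weight.

Request:
servo_tool:
  plan:
    - [[0, 0.004, 0, 0, -1], [-0.0002, 0.004, 0, 0, -1], [0, 0.004, 0, 0, -1], [0, 0.003, 0, 0, -1], [0, 0.003, 0, 0, -1], [0, 0.002, 0, 0, -1], [0, 0, 0, 0, -1]]

```text
time_s: 21.85
eef_pos: [0.5829, 0.0348, 0.1345]
eef_rot: [0.0, 0.703, 0.712, -0.0]
wrist_force: [-0.1, -0.4, -1.2]
opening: 0.484
```

Request:
servo_tool:
  plan:
    - [[0, 0.001, 0, 0, -1], [0, 0.001, 0, 0, -1], [0, 0, 0, 0, -1]]

```text
time_s: 22.15
eef_pos: [0.5829, 0.0365, 0.1345]
eef_rot: [0.0, 0.703, 0.711, -0.0]
wrist_force: [-0.4, -1.8, -1.6]
opening: 0.482
```

```bash
python3 st.py o wrist
```

```text
22.15 pos [0.5829 0.0365 0.1345] yaw 0.0124 F [-0.45 -1.82 -1.62] T [-0.297  0.08  -0.025] op 0.482
```

View pics/wrist_o.png

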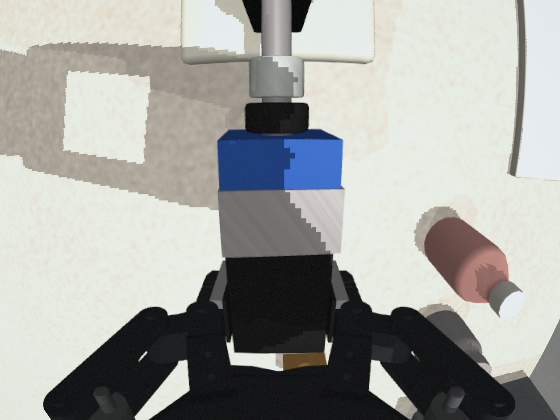

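Request:
servo_tool:
  plan:
    - [[0, 0.001, 0, 0, -1], [0, 0.001, 0, 0, -1], [0, 0, 0, 0, -1]]

```text
time_s: 22.5
eef_pos: [0.5829, 0.0382, 0.1345]
eef_rot: [0.0, 0.703, 0.712, -0.0]
wrist_force: [-0.6, -4.9, 0.0]
opening: 0.485
```

Request:
servo_tool:
  plan:
    - [[0, 0.001, 0, 0, -1], [0, 0, 0, 0, -1]]

```text
time_s: 22.7
eef_pos: [0.5829, 0.0388, 0.1346]
eef_rot: [0.001, 0.703, 0.712, -0.001]
wrist_force: [-0.5, -7.1, -0.0]
opening: 0.485
```

Contact with the buffer is felt from TCP y≈0.037 (−7 N at 0.0388). I approach 11 N in fine steps.

Request:
servo_tool:
  plan:
    - [[0, 0.0005, 0, 0, -1], [0, 0, 0, 0, -1]]

```text
time_s: 22.9
eef_pos: [0.5829, 0.0389, 0.1346]
eef_rot: [0.001, 0.703, 0.712, -0.001]
wrist_force: [-0.7, -8.7, -0.3]
opening: 0.483
```

Request:
servo_tool:
  plan:
    - [[0, 0.0004, 0, 0, -1], [0, 0, 0, 0, -1]]

```text
time_s: 23.1
eef_pos: [0.583, 0.0391, 0.1346]
eef_rot: [0.001, 0.703, 0.712, -0.001]
wrist_force: [-2.1, -9.3, 0.9]
opening: 0.483
```

Request:
servo_tool:
  plan:
    - [[0, 0.0004, 0, 0, -1], [0, 0, 0, 0, -1]]

```text
time_s: 23.3
eef_pos: [0.5829, 0.0393, 0.1346]
eef_rot: [0.001, 0.703, 0.712, -0.001]
wrist_force: [-1.3, -9.0, 0.2]
opening: 0.482
```

```bash
python3 st.py p wrist; python3 st.py; python3 st.py
```

```text
23.3 pos [0.5829 0.0393 0.1346] yaw 0.0125 F [-1.32 -9.05  0.17] T [-1.437  0.184  0.124] op 0.482
23.35 pos [0.583  0.0393 0.1346] yaw 0.0124 F [-1.58 -9.34  0.31] T [-1.422  0.221  0.146] op 0.48
23.35 pos [0.583  0.0393 0.1346] yaw 0.0124 F [-1.58 -9.34  0.31] T [-1.422  0.221  0.146] op 0.48
```

View pics/wrist_p.png

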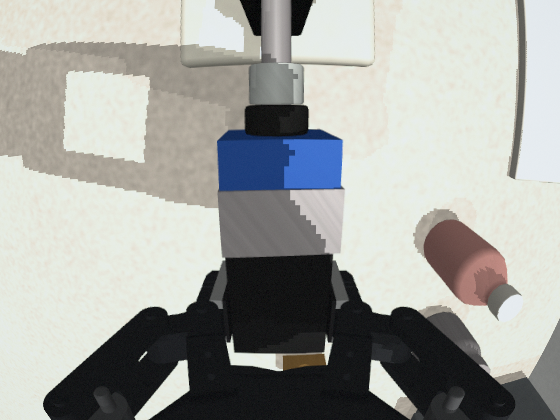

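Request:
servo_tool:
  plan:
    - [[0, 0.0005, 0, 0, -1], [0, 0, 0, 0, -1]]

```text
time_s: 23.55
eef_pos: [0.583, 0.0396, 0.1346]
eef_rot: [0.001, 0.703, 0.711, -0.001]
wrist_force: [-1.9, -9.7, -0.6]
opening: 0.482
```

Request:
servo_tool:
  plan:
    - [[0, 0.0003, 0, 0, -1], [0, 0, 0, 0, -1]]

```text
time_s: 23.75
eef_pos: [0.5829, 0.0397, 0.1346]
eef_rot: [0.001, 0.703, 0.712, -0.001]
wrist_force: [-1.7, -11.1, 0.3]
opening: 0.483
```

Request:
servo_tool:
  plan:
    - [[0, 0, 0, 0, -1], [0, 0, 0, 0, -1]]

```text
time_s: 23.95
eef_pos: [0.583, 0.0397, 0.1346]
eef_rot: [0.001, 0.703, 0.711, -0.001]
wrist_force: [-2.3, -10.7, 0.4]
opening: 0.48
```

Request:
servo_tool:
  plan:
    - [[0, 0, 0, 0, -1], [0, 0, 0, 0, -1]]

```text
time_s: 24.15
eef_pos: [0.583, 0.0397, 0.1347]
eef_rot: [0.001, 0.703, 0.711, -0.001]
wrist_force: [-1.8, -11.1, -0.5]
opening: 0.483
```

Request:
servo_tool:
  plan:
    - [[0, 0.0002, 0, 0, -1], [0, 0, 0, 0, -1]]

```text
time_s: 24.35
eef_pos: [0.5829, 0.0398, 0.1346]
eef_rot: [0.001, 0.703, 0.711, -0.001]
wrist_force: [-1.6, -11.8, -1.0]
opening: 0.484
```

Request:
servo_tool:
  plan:
    - [[0, 0, 0, 0, -1], [0, 0, 0, 0, -1]]

```text
time_s: 24.55
eef_pos: [0.583, 0.0397, 0.1347]
eef_rot: [0.001, 0.703, 0.711, -0.001]
wrist_force: [-1.1, -11.0, -0.2]
opening: 0.482
```

Request:
servo_tool:
  plan:
    - [[0, 0, 0, 0, -1], [0, 0, 0, 0, -1], [0, 0, 0, 0, -1]]

```text
time_s: 24.85
eef_pos: [0.583, 0.0398, 0.1347]
eef_rot: [0.001, 0.703, 0.711, -0.001]
wrist_force: [-2.0, -11.7, -0.1]
opening: 0.482
```

About 11 N has been held for over 1 s. I back off gradually so the buffer can't kick the stack.

Request:
servo_tool:
  plan:
    - [[0, -0.0006, 0, 0, -1], [0, -0.0006, 0, 0, -1], [0, -0.0004, 0, 0, -1], [0, 0, 0, 0, -1]]

```text
time_s: 25.25
eef_pos: [0.5829, 0.0392, 0.1346]
eef_rot: [0.001, 0.703, 0.711, -0.001]
wrist_force: [-1.5, -7.5, -0.1]
opening: 0.487
```

Request:
servo_tool:
  plan:
    - [[0, -0.0006, 0, 0, -1], [0, -0.0004, 0, 0, -1], [0, 0, 0, 0, -1]]

```text
time_s: 25.55
eef_pos: [0.5829, 0.0387, 0.1345]
eef_rot: [0.0, 0.703, 0.711, -0.0]
wrist_force: [-1.0, -6.1, -0.2]
opening: 0.483
```

Request:
servo_tool:
  plan:
    - [[0, -0.0006, 0, 0, -1], [0, -0.0006, 0, 0, -1], [0, 0, 0, 0, -1]]

```text
time_s: 25.85
eef_pos: [0.5829, 0.0382, 0.1345]
eef_rot: [-0.0, 0.703, 0.712, 0.0]
wrist_force: [-0.8, -3.0, -0.7]
opening: 0.486
```

Request:
servo_tool:
  plan:
    - [[0, -0.0004, 0, 0, -1], [0, -0.0004, 0, 0, -1], [0, 0, 0, 0, -1]]

```text
time_s: 26.15
eef_pos: [0.5829, 0.0377, 0.1344]
eef_rot: [-0.0, 0.703, 0.712, 0.0]
wrist_force: [-0.6, -0.5, -1.0]
opening: 0.484
```

Request:
servo_tool:
  plan:
    - [[0, 0, 0, 0, 1], [0, 0, 0, 0, 1], [0, 0, 0, 0, 1], [0, 0, 0, 0, 1], [0, 0, 0, 0, 1]]

```text
time_s: 26.65
eef_pos: [0.5829, 0.0374, 0.1345]
eef_rot: [0.0, 0.703, 0.712, 0.0]
wrist_force: [0.1, 0.2, -0.0]
opening: 0.997
```

Request:
servo_tool:
  plan:
    - [[0, 0, 0.03, 0, 1], [0, 0, 0.04, 0, 1], [0, -0.02, 0.03, 0, 1], [0, -0.03, 0, 0, 1], [0, -0.02, 0, 0, -1], [0, 0, 0, 0, -1], [0, 0, 0, 0, -1]]

```text
time_s: 27.35
eef_pos: [0.5828, -0.0328, 0.2343]
eef_rot: [-0.0, 0.703, 0.711, 0.0]
wrist_force: [0.5, 0.7, 0.1]
opening: 0.515
```

```bash
python3 st.py q wrist
python3 - <<'E'
import cv2
a=cv2.imread("pics/wrist_q.png"); cv2.imwrite("pics/qz.png",cv2.resize(a[0:230,180:380],None,fx=2.6,fy=2.6,interpolation=cv2.INTER_CUBIC))
E
```

```text
27.35 pos [ 0.5828 -0.0328  0.2343] yaw 0.0113 F [0.45 0.74 0.06] T [-0.011 -0.035 -0.026] op 0.515
```

View pics/wrist_q.png

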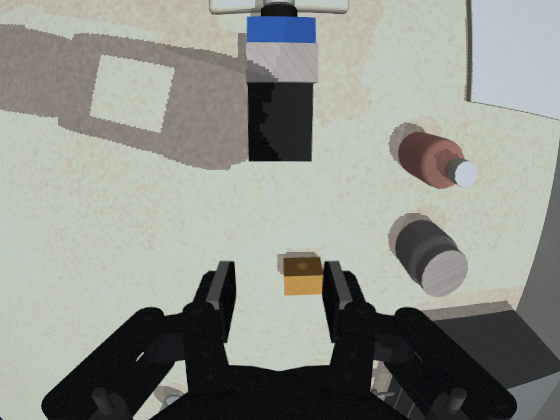

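View pics/qz.png

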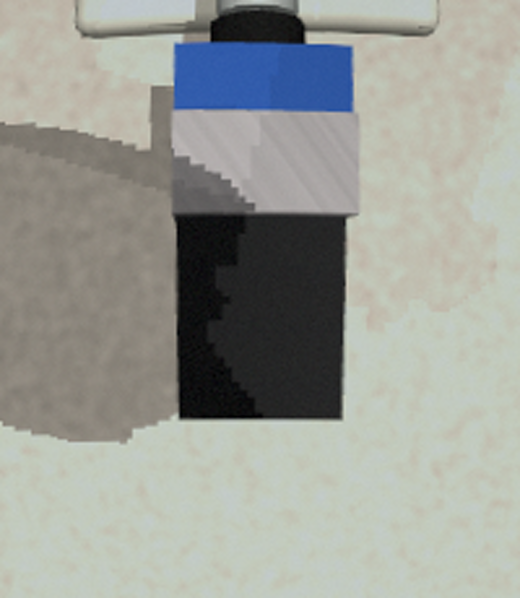

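The wrist view shows the stack closed up on the buffer: blue at row 30, steel at row 62 and black at row 120, with no visible gaps. The back-off slope was 11.2 N over 2.1 mm, which matches the 5 N/mm spring. To rule out a hairline gap left by letting go, I also press squarely on the end plate with shut fingers.

Request:
servo_tool:
  plan:
    - [[0, 0, -0.03, 0, -1], [0, 0, -0.04, 0, -1], [0, 0, -0.038, 0, -1], [0, 0, 0, 0, -1], [0, 0.008, 0, 0, -1], [0, 0.008, 0, 0, -1], [0, 0.004, 0, 0, -1], [0, 0, 0, 0, -1]]

```text
time_s: 28.2
eef_pos: [0.584, -0.0118, 0.1284]
eef_rot: [0.001, 0.702, 0.712, 0.001]
wrist_force: [-0.4, -0.1, 0.0]
opening: -0.0
```

```bash
python3 st.py r wrist
```

```text
28.2 pos [ 0.584  -0.0118  0.1284] yaw 0.0139 F [-0.38 -0.11  0.02] T [ 0.05   0.021 -0.012] op -0.0
```

View pics/wrist_r.png

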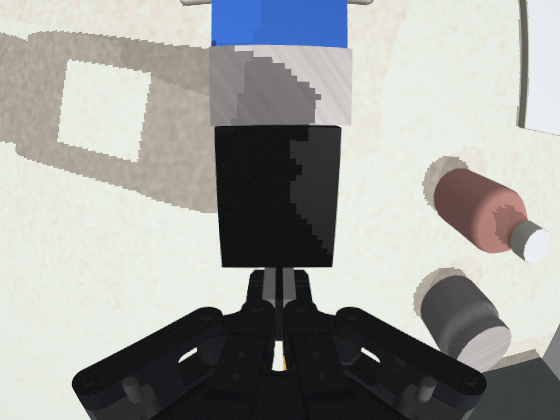

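The shut fingers are centred behind the cap's end plate, at column 279. I approach gently.

Request:
servo_tool:
  plan:
    - [[-0.0008, 0.003, 0, 0, -1], [0, 0.003, 0, 0, -1], [0, 0.003, 0, 0, -1], [0, 0.002, 0, 0, -1], [0, 0, 0, 0, -1]]

```text
time_s: 28.75
eef_pos: [0.582, -0.0014, 0.1264]
eef_rot: [-0.0, 0.703, 0.712, -0.0]
wrist_force: [0.3, -0.6, -0.6]
opening: 0.002
```

Request:
servo_tool:
  plan:
    - [[0, 0.001, 0, 0, -1], [0, 0.001, 0, 0, -1], [0, 0, 0, 0, -1]]

```text
time_s: 29.05
eef_pos: [0.5821, 0.0003, 0.1264]
eef_rot: [-0.0, 0.703, 0.712, -0.0]
wrist_force: [-0.3, -1.3, 0.6]
opening: -0.001
```

Request:
servo_tool:
  plan:
    - [[0, 0.0008, 0, 0, -1], [0, 0, 0, 0, -1]]

```text
time_s: 29.25
eef_pos: [0.5821, 0.0011, 0.1265]
eef_rot: [0.0, 0.703, 0.711, 0.0]
wrist_force: [0.7, 0.2, -0.3]
opening: -0.001
```

Request:
servo_tool:
  plan:
    - [[0, 0.0008, 0, 0, -1], [0, 0, 0, 0, -1]]

```text
time_s: 29.45
eef_pos: [0.5823, 0.0016, 0.1268]
eef_rot: [0.0, 0.703, 0.712, -0.0]
wrist_force: [0.0, -2.2, 1.4]
opening: -0.001
```

Request:
servo_tool:
  plan:
    - [[0, 0.0005, 0, 0, -1], [0, 0, 0, 0, -1]]

```text
time_s: 29.65
eef_pos: [0.5823, 0.0016, 0.1268]
eef_rot: [0.001, 0.703, 0.711, -0.0]
wrist_force: [-0.4, -5.3, 2.3]
opening: 0.002
```

Request:
servo_tool:
  plan:
    - [[0, 0.0006, 0, 0, -1], [0, 0, 0, 0, -1]]

```text
time_s: 29.85
eef_pos: [0.5824, 0.002, 0.1268]
eef_rot: [0.001, 0.703, 0.711, -0.0]
wrist_force: [0.2, -5.8, 2.1]
opening: -0.003
```

Request:
servo_tool:
  plan:
    - [[0, 0.0005, 0, 0, -1], [0, 0, 0, 0, -1]]

```text
time_s: 30.05
eef_pos: [0.5824, 0.0022, 0.1268]
eef_rot: [0.001, 0.703, 0.711, -0.0]
wrist_force: [-0.5, -7.6, 1.4]
opening: 0.001
```

Request:
servo_tool:
  plan:
    - [[0, 0.0006, 0, 0, -1], [0, 0, 0, 0, -1]]

```text
time_s: 30.25
eef_pos: [0.5824, 0.0025, 0.1269]
eef_rot: [0.001, 0.703, 0.711, -0.001]
wrist_force: [-1.0, -8.7, 1.1]
opening: -0.003
```

Request:
servo_tool:
  plan:
    - [[0, 0.0006, 0, 0, -1], [0, 0, 0, 0, -1]]

```text
time_s: 30.45
eef_pos: [0.5825, 0.0029, 0.1269]
eef_rot: [0.001, 0.703, 0.711, -0.001]
wrist_force: [-1.2, -9.9, 1.8]
opening: -0.001
```

Request:
servo_tool:
  plan:
    - [[0, 0.0005, 0, 0, -1], [0, 0, 0, 0, -1]]

```text
time_s: 30.65
eef_pos: [0.5825, 0.0031, 0.1269]
eef_rot: [0.001, 0.703, 0.711, -0.001]
wrist_force: [-0.1, -10.3, 2.8]
opening: -0.002
```

Request:
servo_tool:
  plan:
    - [[0, 0, 0, 0, -1], [0, 0, 0, 0, -1]]

```text
time_s: 30.85
eef_pos: [0.5825, 0.0031, 0.1269]
eef_rot: [0.001, 0.703, 0.711, -0.001]
wrist_force: [-0.6, -10.0, 1.8]
opening: 0.001
```

Request:
servo_tool:
  plan:
    - [[0, 0, 0, 0, -1], [0, 0, 0, 0, -1]]

```text
time_s: 31.05
eef_pos: [0.5825, 0.0031, 0.1269]
eef_rot: [0.001, 0.703, 0.711, -0.001]
wrist_force: [-1.0, -10.4, 1.8]
opening: 0.002
```

Request:
servo_tool:
  plan:
    - [[0, 0, 0, 0, -1], [0, 0, 0, 0, -1], [0, 0, 0, 0, -1]]

```text
time_s: 31.35
eef_pos: [0.5825, 0.0031, 0.1269]
eef_rot: [0.001, 0.703, 0.711, -0.001]
wrist_force: [-1.3, -9.6, 1.8]
opening: 0.001
```

Request:
servo_tool:
  plan:
    - [[0, 0.0005, 0, 0, -1], [0, 0, 0, 0, -1]]

```text
time_s: 31.55
eef_pos: [0.5825, 0.0033, 0.127]
eef_rot: [0.002, 0.703, 0.711, -0.001]
wrist_force: [-1.2, -11.3, 2.1]
opening: -0.001
```

Request:
servo_tool:
  plan:
    - [[0, 0, 0, 0, -1], [0, 0, 0, 0, -1], [0, 0, 0, 0, -1]]

```text
time_s: 31.85
eef_pos: [0.5825, 0.0033, 0.127]
eef_rot: [0.002, 0.703, 0.711, -0.001]
wrist_force: [-0.1, -11.1, 2.8]
opening: 0.004
```

Request:
servo_tool:
  plan:
    - [[0, 0, 0, 0, -1], [0, 0, 0, 0, -1], [0, 0, 0, 0, -1], [0, 0, 0, 0, -1]]

```text
time_s: 32.25
eef_pos: [0.5825, 0.0033, 0.1269]
eef_rot: [0.002, 0.703, 0.711, -0.001]
wrist_force: [-2.0, -10.4, 1.5]
opening: -0.002
```

I held 11 N again. Now a slow back-off in y.

Request:
servo_tool:
  plan:
    - [[0, -0.0005, 0, 0, -1], [0, -0.0005, 0, 0, -1], [0, -0.0005, 0, 0, -1], [0, -0.0005, 0, 0, -1], [0, -0.0005, 0, 0, -1], [0, -0.0005, 0, 0, -1], [0, -0.0005, 0, 0, -1], [0, -0.0005, 0, 0, -1]]

```text
time_s: 33.05
eef_pos: [0.582, 0.0021, 0.1264]
eef_rot: [-0.0, 0.703, 0.712, 0.0]
wrist_force: [-0.1, -1.5, 1.7]
opening: 0.001
```

Request:
servo_tool:
  plan:
    - [[0, -0.0005, 0, 0, -1], [0, -0.0005, 0, 0, -1], [0, -0.001, 0, 0, -1], [0, -0.002, 0, 0, -1], [0, -0.005, 0, 0, -1], [0, -0.02, 0, 0, -1], [0, -0.03, 0, 0, -1], [0, 0, 0, 0, -1]]

```text
time_s: 33.85
eef_pos: [0.5824, -0.0605, 0.1267]
eef_rot: [0.001, 0.704, 0.711, -0.0]
wrist_force: [-0.5, 1.0, -0.4]
opening: -0.001
```

Request:
servo_tool:
  plan:
    - [[0, 0, 0.03, 0, -1], [0, 0, 0.04, 0, -1], [0, 0, 0.03, 0, -1], [0, 0, 0, 0, -1]]

```text
time_s: 34.25
eef_pos: [0.5849, -0.058, 0.2321]
eef_rot: [0.004, 0.703, 0.712, 0.002]
wrist_force: [0.4, 1.1, 0.6]
opening: -0.004
```

```bash
python3 st.py s wrist side scene
python3 - <<'E'
import cv2,numpy as np
a=cv2.imread("pics/wrist_s.png"); A=cv2.resize(a[0:200,180:380],(400,400),interpolation=cv2.INTER_CUBIC)
b=cv2.imread("pics/side_s.png")[120:220,240:340]; B=cv2.resize(b,(400,400),interpolation=cv2.INTER_CUBIC)
cv2.imwrite("pics/sz.png",np.hstack([A,B]))
E
```

```text
34.25 pos [ 0.5849 -0.058   0.2321] yaw 0.0125 F [0.39 1.07 0.56] T [-0.039 -0.007  0.021] op -0.004
```

View pics/sz.png

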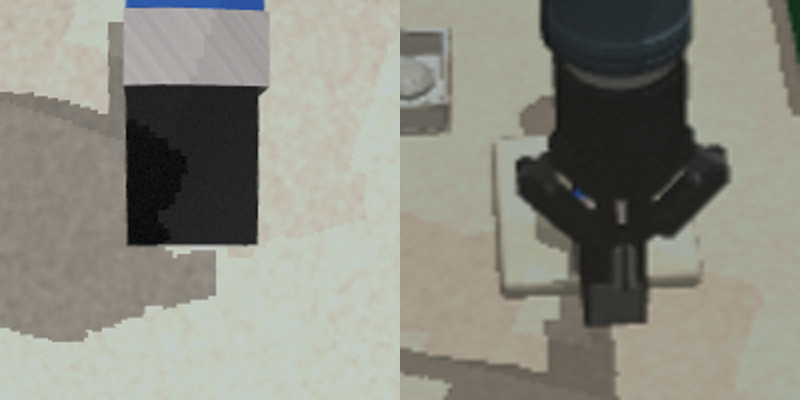

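View pics/scene_s.png

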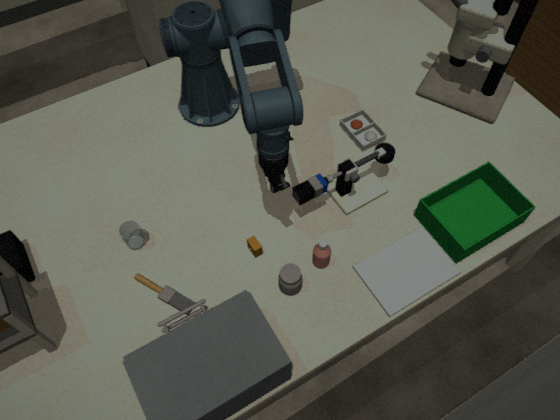

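In the scene view the stack is on the rod at (315,185), and the spare (255,246) and the bystanders are unmoved. I take one closer overhead check before handing in.

Request:
servo_tool:
  plan:
    - [[0, 0.02, 0.04, 0, -1], [0, 0.03, 0.03, 0, -1], [0, 0.02, 0, 0, -1], [0, 0, 0, 0, -1], [0, 0, 0, 0, -1]]

```text
time_s: 34.9
eef_pos: [0.5812, 0.013, 0.2945]
eef_rot: [-0.001, 0.702, 0.712, -0.001]
wrist_force: [0.1, 0.1, 0.4]
opening: 0.001
```

```bash
python3 st.py t wrist
python3 - <<'E'
import cv2
a=cv2.imread("pics/wrist_t.png"); cv2.imwrite("pics/tz.png",cv2.resize(a[40:220,190:370],None,fx=3.2,fy=3.2,interpolation=cv2.INTER_NEAREST))
E
```

```text
34.9 pos [0.5812 0.013  0.2945] yaw 0.0135 F [0.14 0.14 0.44] T [-0.024 -0.02  -0.004] op 0.001
```

View pics/tz.png

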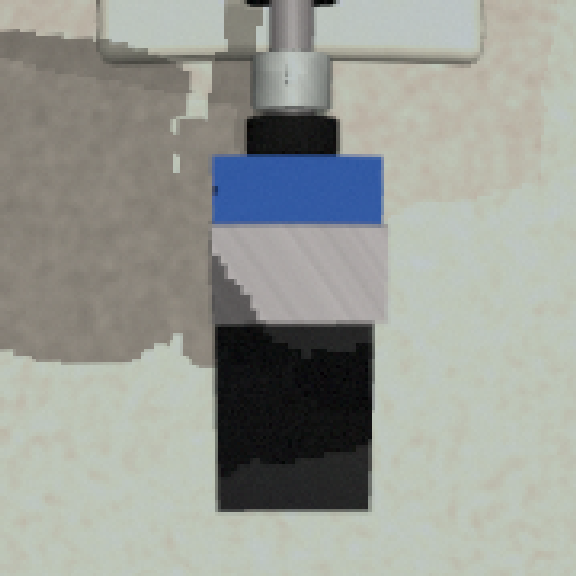

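The view shows buffer, blue, steel and black flush with each other and no gaps. The gripper is clear of everything.

```bash
python3 -c "
from bench import *
print(hand_in())"
```

```text
the job is handed in; nothing more can be done
None
```

I put the spacer, then the weight, then the cap (open end first) on the rod and pressed the stack against the buffer. I handed in at about 35 s, with the gripper clear of everything.

- **First press:** I pushed with the cap held in the gripper, at about 11 N (10.7–11.8 N) for about 1 s. Backing off dropped the force by about 11 N over 2.1 mm, which matches the buffer's 5 N/mm spring.
- **Second press:** I pressed once more on the cap's end plate with the fingers shut, to rule out a hairline gap left by letting go. It read 9.6–10.4 N at first, so I stepped it up and held 10.4–11.3 N for about 0.7 s. Both presses were backed off slowly, and no reading went above 12 N.
- **Last checks:** The overhead picture shows buffer, blue, steel and black in contact with no visible gaps. In the scene picture the brass spare and the bystanders look unmoved. At the end the side camera's view of the stack was blocked by the gripper, so "no gaps" rests on the wrist-camera pictures, where a gap of a few tenths of a millimetre would not show.
- **Disagreements:** The first two-camera readings of rod and bore height were up to about 23 mm off for the weight's bore. I used the wrist-camera fits and the stated heights instead, and all three parts went on with about 1 N or less of sideways or pushing force.

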